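# Seal the culture tubes, cleanest first

### The arm

A 6-joint arm with a two-finger parallel gripper is mounted at the origin on the work surface. World frame = base frame: x ahead of the robot, y to its left, z up, the work surface at z = 0. Lengths are in m, angles in degrees, forces in N, time in s.
With the tool pointing down it reaches from about 0.325 to 0.775 m from the base axis. Payload 5.5 kg.
Tool frame: the origin (TCP) lies at the centre of the arm's flange, where the gripper is bolted on; the fingertips stand 182 mm ahead of it and the grasp point (between the pads) lies 163 mm ahead of it; z points along the fingers, y is the line along which they close (so a half turn about z gives the same grasp; the last joint's range is limited). The gripper opens to 88 mm and grips with 3 to 60 N. Pads are 20 mm wide; open, the fingers measure 115 mm over their backs; the gripper's body (75 mm by 178 mm) begins 61 mm behind the grasp point.
Start: joints at [-76.358, 5.22, 70.514, -0, 104.267, -3.249], TCP at [0.174, -0.574, 0.405] pointing down, gripper open.
Joint ranges: [-164.24, 164.24], [-49.07, 125.15], [9.68, 141.18], [-86.29, 266.29], [3.28, 154.24], [-151.56, 151.56]. Speed limits (degrees/s): [147.25, 147.25, 172.46, 180, 180, 180].

### API

Orientations are given as [roll, pitch, yaw] about the fixed x, y, z axes, in that order (R = Rz(yaw) Ry(pitch) Rx(roll)).
In Python, from station import r gives the robot as it stands. The module is installed in compiled form; this text tells all that it offers. Calls block until the motion is done:
- r.reach(position, orientation): joint-space move of the TCP to a pose.
- r.servo_line(position, rotation=None, speed=0.15): straight line of the TCP; rotation=None keeps the orientation; speed is the mean speed in m/s.
- r.move_joints(angles): joint-space move.
- r.let_go() and r.grab(squeeze=None): open the fingers fully, or close them until they stop; squeeze is the grip in N (None keeps the last).
- r.wait(seconds).
- r.inverse_kinematics(position, orientation): joint angles nearest the present ones, or None.
- r.sense(): the state.
- r.snapshot(name): name is "side" or "top"; returns a dict with "frame" (480x640x3 uint8, red, green, blue), "fx", "fy", "cx", "cy" (pixels), "R" (3x3) and "t" (3): a world point X has camera coordinates R X + t. Camera axes: x right, y down, z forward; pixel columns grow to the right and rows downward; lengths in m; the calibration is good to about 2 mm. A picture is of the moment at which its call begins. There is no depth.
A pose or a line that the arm cannot do raises r.IKError and nothing moves.
- r.hand_in(): hands the job in; it is judged then, once.
The state is a dict: "clock": time; "joints": joint angles; "joint_vel": joint speeds; "joint_torque": joint torques, N m; "tcp_pos": TCP position; "orientation": TCP orientation; "contact_force": force on the tool from outside, world axes, zero at the start; "torque": the same for the moment, N m; "opening": finger opening in m; "gripper_force": force on a finger pad.
Only numpy, scipy, OpenCV 4.12 (cv2) and the standard library are available. Lean on these libraries where they do the work, as an engineer would, in place of code of your own. Each camera call takes 0.05 s, during which the arm holds its last target. There are 200 camera calls.

### The job

Seal three of the culture tubes by pressing their raised snap caps gently down with the fingertips until each is fully home: first the white cap, then the yellow, then the red, so that the cleanest sample is touched first. Do not lift any tube, and do not touch the green-capped tube, which must stay vented with its cap raised. Leave the rack, the flask, the bottle and the tip box standing where they are.

Things in the scene. Friction and masses are not known exactly. Their poses are not given: they have to be found in the camera images.
- white_tube: clear culture tube, 17 mm diameter, 91 mm tall without its cap, loose in a cell of the rack, with a white snap cap; origin at the centre of its underside (3 mm above the rack's underside), z up along the tube. It has up to 1 mm of play in its cell and may lean by a few hundredths of a radian
- white_cap_top (a point): centre of the flat top of the white cap, a ribbed disc-like cap 21 mm in diameter and 20 mm tall; raised, its top is 110 mm above the tube's underside (about 183 mm above the bench), pushed home it is 103 mm above it; the point moves with the cap
- white_cap (a joint): how far the white cap has been pushed down its tube, m: 0 = raised (vented), 0.007 = fully home (sealed, on its stop). It starts within 0 to 0.0012. It slides stiffly, at about 4 N plus a little more when pushed fast, stays where it is left, and stops at 0.007. The cap rides on a springy seal ring: under a press the whole cap also gives by about 1 mm per 2.5 N (not counted in this value) and springs back when let go, so the stop feels soft
- yellow_tube: clear culture tube, 17 mm diameter, 91 mm tall without its cap, loose in a cell of the rack, with a yellow snap cap; origin at the centre of its underside (3 mm above the rack's underside), z up along the tube. It has up to 1 mm of play in its cell and may lean by a few hundredths of a radian
- yellow_cap_top (a point): centre of the flat top of the yellow cap, a ribbed disc-like cap 21 mm in diameter and 20 mm tall; raised, its top is 110 mm above the tube's underside (about 183 mm above the bench), pushed home it is 103 mm above it; the point moves with the cap
- yellow_cap (a joint): how far the yellow cap has been pushed down its tube, m: 0 = raised (vented), 0.007 = fully home (sealed, on its stop). It starts within 0 to 0.0012. It slides stiffly, at about 4 N plus a little more when pushed fast, stays where it is left, and stops at 0.007. The cap rides on a springy seal ring: under a press the whole cap also gives by about 1 mm per 2.5 N (not counted in this value) and springs back when let go, so the stop feels soft
- red_tube: clear culture tube, 17 mm diameter, 91 mm tall without its cap, loose in a cell of the rack, with a red snap cap; origin at the centre of its underside (3 mm above the rack's underside), z up along the tube. It has up to 1 mm of play in its cell and may lean by a few hundredths of a radian
- red_cap_top (a point): centre of the flat top of the red cap, a ribbed disc-like cap 21 mm in diameter and 20 mm tall; raised, its top is 110 mm above the tube's underside (about 183 mm above the bench), pushed home it is 103 mm above it; the point moves with the cap
- red_cap (a joint): how far the red cap has been pushed down its tube, m: 0 = raised (vented), 0.007 = fully home (sealed, on its stop). It starts within 0 to 0.0012. It slides stiffly, at about 4 N plus a little more when pushed fast, stays where it is left, and stops at 0.007. The cap rides on a springy seal ring: under a press the whole cap also gives by about 1 mm per 2.5 N (not counted in this value) and springs back when let go, so the stop feels soft
- green_tube: clear culture tube, 17 mm diameter, 91 mm tall without its cap, loose in a cell of the rack, with a green snap cap; origin at the centre of its underside (3 mm above the rack's underside), z up along the tube. It has up to 1 mm of play in its cell and may lean by a few hundredths of a radian
- green_cap_top (a point): centre of the flat top of the green cap, a ribbed disc-like cap 21 mm in diameter and 20 mm tall; raised, its top is 110 mm above the tube's underside (about 183 mm above the bench), pushed home it is 103 mm above it; the point moves with the cap
- green_cap (a joint): how far the green cap has been pushed down its tube, m: 0 = raised (vented), 0.007 = fully home (sealed, on its stop). It starts within 0 to 0.0012. It slides stiffly, at about 4 N plus a little more when pushed fast, stays where it is left, and stops at 0.007. The cap rides on a springy seal ring: under a press the whole cap also gives by about 1 mm per 2.5 N (not counted in this value) and springs back when let go, so the stop feels soft
- rack: loose blue wire tube rack, 0.8 kg, 50 mm (x) by 222 mm (y) by 67 mm tall; origin at the centre of its underside, y along its row of seven cells 30 mm apart; the four tubes stand in every other cell (y = -90, -30, 30, 90 mm), in any order
- shaker: bench shaker with a flat stainless platform, 400 mm (x) by 620 mm (y), top 70 mm above the bench; fixed; origin under its centre on the bench. The rack and the bystanders stand on the platform
- flask: stoppered clear conical flask, 80 mm across the base, 105 mm tall, loose on the platform at its +y end; origin at the centre of its underside; a bystander
- bottle: white reagent bottle with an orange cap, 56 mm diameter, 120 mm tall, loose on the platform at its -y end; origin at the centre of its underside; a bystander
- tip_box: grey box with a pale blue lid, 72 x 92 x 54 mm tall, loose on the platform at its -y end; origin at the centre of its underside; a bystander
There are look-alikes about, which are no part of the job. Of the things like the rack, leave any that is black or brown; of the rest the smaller one is meant.

How it is judged (in metres and radians):
On the way, in this order (a step that is already met when the one before it is completed fails the run):
1. the white cap is pushed home (value of joint white_cap above 0.0055 m), for 0.1 s.
2. the yellow cap is pushed home (value of joint yellow_cap above 0.0055 m), for 0.1 s.
3. the red cap is pushed home (value of joint red_cap above 0.0055 m), for 0.1 s.
At the end, for the whole second after the job is handed in: white, yellow and red caps down at least 5.5 mm of 7, green cap under 2 mm; all tubes at rest in the rack, under 0.12 rad, not raised 6 mm; rack within 0.05 rad and 25 mm of its start; flask, bottle and tip box within 0.1 rad and 20 mm of theirs (value of joint each of white_cap, yellow_cap, red_cap above 0.0055 m and value of joint green_cap below 0.002 m and z of each of white_tube, yellow_tube, red_tube, green_tube in the frame of rack below 0.009 m and horizontal distance between each of white_tube, yellow_tube, red_tube, green_tube and rack below 0.1 m and angle between each of white_tube, yellow_tube, red_tube, green_tube's own z axis and vertical below 0.12 rad and linear speed of each of white_tube, yellow_tube, red_tube, green_tube, rack below 0.02 m/s and angle between rack's own z axis and vertical below 0.05 rad and distance of rack from where it was at the start of the episode below 0.025 m and distance of each of flask, bottle, tip_box from where it was at the start of the episode below 0.02 m and angle between each of flask, bottle, tip_box's own z axis and vertical below 0.1 rad); the robot touches nothing.
It fails at once if a tube is lifted in the rack by more than about 6 mm (z of any of white_tube, yellow_tube, red_tube, green_tube in the frame of rack above 0.009 m).
It fails at once if a cap or tube is pressed harder than 25 N (contact force between the fingers and white_tube above 25 N or contact force between the fingers and yellow_tube above 25 N or contact force between the fingers and red_tube above 25 N).
It fails at once if the robot touches the green-capped tube (over 0.5 N) (contact force between any of the fingers, the arm and green_tube above 0.5 N).
It fails at once if the rack is shoved more than 25 mm, lifted or tipped (distance of rack from where it was at the start of the episode above 0.025 m or angle between rack's own z axis and vertical above 0.1 rad).
It fails at once if the flask, bottle or tip box is moved by more than 20 mm or tipped (distance of any of flask, bottle, tip_box from where it was at the start of the episode above 0.02 m or angle between any of flask, bottle, tip_box's own z axis and vertical above 0.2 rad).
It also fails if it takes over 42 s, if anything falls off the work surface, if the arm or the gripper's body presses on something with over 40 N, if the wrist force passes 120 N, or if a joint passes its speed limit or range.

## Working session

There is one attempt and no reset: what is moved stays moved. The work goes in short steps, each a Python script; the robot and the scene stay as the last script left them, time stands still between calls to the robot, and variables do not carry over. Pictures are saved under pics/ and viewed, at most 10 in all, crops included, and the job is handed in when it is done.

```bash
mkdir -p pics; python3 - <<'E'
from station import r
import cv2,json
for n in("side","top"):
    s=r.snapshot(n); cv2.imwrite(f"pics/{n}0.png",s["frame"][:,:,::-1]); print(n,s["fx"],s["fy"],s["cx"],s["cy"],s["R"],s["t"])
s=r.sense();print(s["clock"],s["contact_force"],s["opening"],s["orientation"])
E
```

```text
side 574.0955322385121 574.0955322385121 328.0107269587664 244.25616298813517 [[-0.74602958 -0.66582247 -0.01096819]
 [-0.3795869   0.43873073 -0.81451159]
 [ 0.5471322  -0.60348636 -0.58004359]] [0.24162173 0.31270169 1.07542761]
top 588.6804453130798 588.6804453130798 316.6888603022134 246.74817354236288 [[ 2.80970593e-02 -9.99600836e-01  2.95372485e-03]
 [-9.93690791e-01 -2.82516570e-02 -1.08537805e-01]
 [ 1.08577928e-01  1.14503955e-04 -9.94087934e-01]] [-0.10746079  0.42994827  1.5046115 ]
0.1 [ 0.26115725  0.60383503 -0.37665702] 0.08745243710544202 [-1.79899747e+02 -5.79556024e-03  1.68912703e+01]
```

View pics/side0.png

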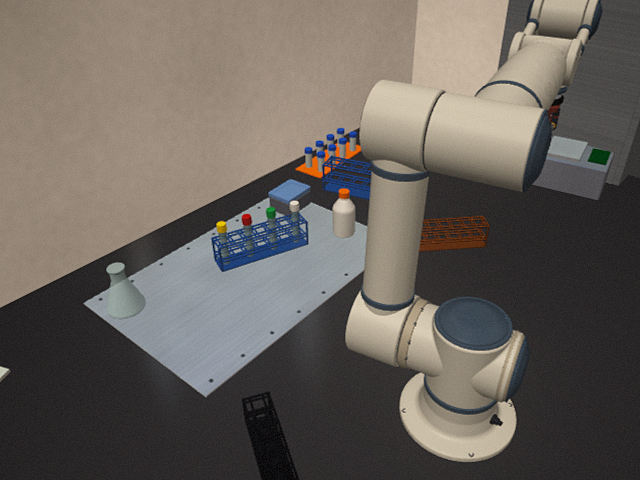

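View pics/top0.png

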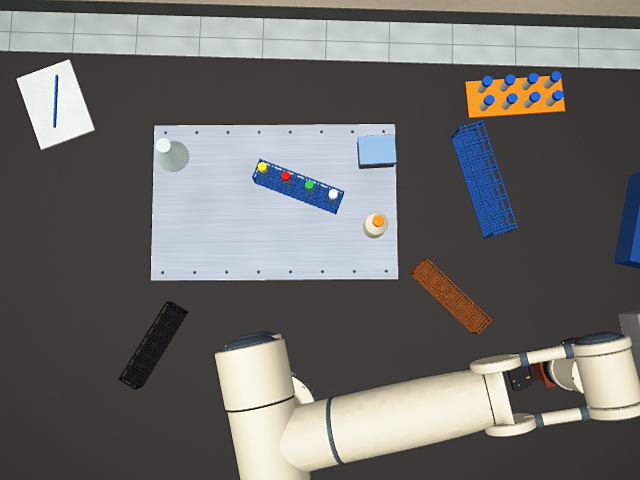

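The rack is the small blue one on the platform. In the top view the caps are yellow (262,167), red (286,176), green (309,185) and white (333,194). An enlarged crop will refine these.

```bash
python3 - <<'E'
import cv2
a=cv2.imread("pics/top0.png")[150:220,245:350]; cv2.imwrite("pics/c1.png",cv2.resize(a,None,fx=7,fy=7,interpolation=cv2.INTER_CUBIC))
b=cv2.imread("pics/side0.png")[190:275,205:315]; cv2.imwrite("pics/c2.png",cv2.resize(b,None,fx=7,fy=7,interpolation=cv2.INTER_CUBIC))
E
```

```text
(no output)
```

View pics/c1.png

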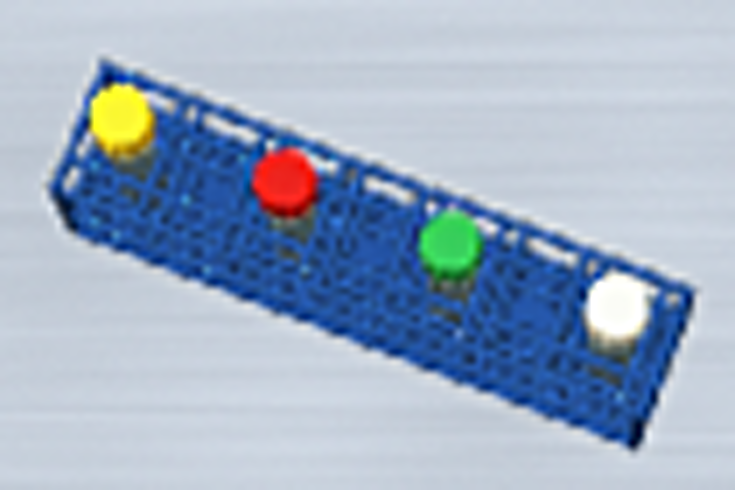

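View pics/c2.png

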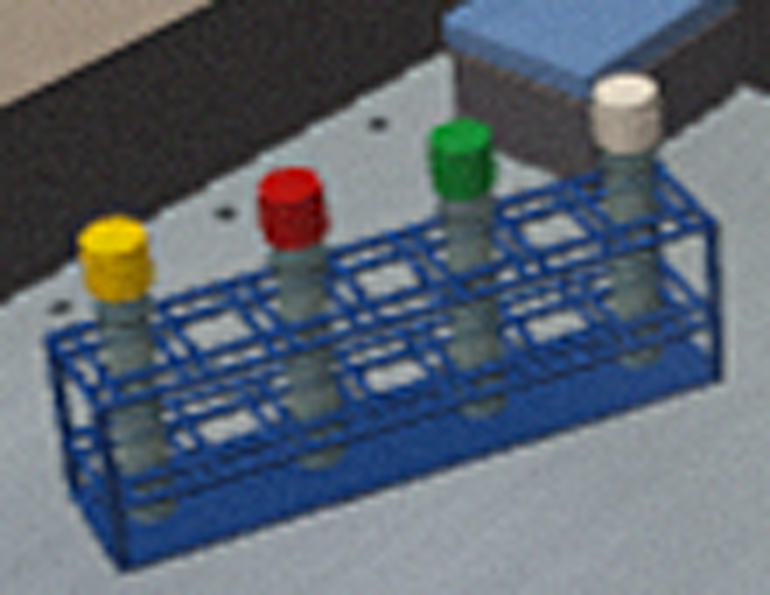

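Top crop, disc centres: yellow (122,115), red (284,180), green (450,240), white (617,303). Side crop: (115,234), (292,186), (462,137), (627,90). Next I triangulate these and move above white with the fingers closed.

```bash
cat > loc.py <<'E'
import numpy as np, cv2
T=(588.6804453,588.6804453,316.68886,246.74817); S=(574.0955322,574.0955322,328.010727,244.256163)
RT=np.array([[2.80970593e-02,-9.99600836e-01,2.95372485e-03],[-9.93690791e-01,-2.82516570e-02,-1.08537805e-01],[1.08577928e-01,1.14503955e-04,-9.94087934e-01]]);tT=np.array([-0.10746079,0.42994827,1.5046115])
RS=np.array([[-0.74602958,-0.66582247,-0.01096819],[-0.3795869,0.43873073,-0.81451159],[0.5471322,-0.60348636,-0.58004359]]);tS=np.array([0.24162173,0.31270169,1.07542761])
def P(k,R,t): return np.array([[k[0],0,k[2]],[0,k[1],k[3]],[0,0,1]])@np.c_[R,t]
def plane(uv,z,k=T,R=RT,t=tT):
    d=R.T@np.array([(uv[0]-k[2])/k[0],(uv[1]-k[3])/k[1],1]); c=-R.T@t
    return c+d*(z-c[2])/d[2]
E
python3 - <<'E'
from loc import *
top=dict(yellow=(122,115),red=(284,180),green=(450,240),white=(617,303))
side=dict(yellow=(115,234),red=(292,186),green=(462,137),white=(627,90))
f=lambda p,o:(np.array(p)+.5)/7-.5+np.array(o)
for n in top:
    a,b=f(top[n],(245,150)),f(side[n],(205,190))
    X=cv2.triangulatePoints(P(T,RT,tT),P(S,RS,tS),a,b)[:,0]
    print(n,(X[:3]/X[3]).round(4),plane(a,.183).round(4),plane(b,.183,S,RS,tS).round(4))
from station import r
s=r.sense()
r.servo_line([0.174,-.574,.45])
E
```

```text
yellow [0.604  0.0396 0.1817] [0.6032 0.039  0.183 ] [0.6029 0.0411 0.183 ]
red [ 0.583  -0.016   0.1816] [ 0.5825 -0.0163  0.183 ] [ 0.5815 -0.0146  0.183 ]
green [ 0.5638 -0.0728  0.1813] [ 0.5635 -0.0727  0.183 ] [ 0.5616 -0.0711  0.183 ]
white [ 0.5438 -0.1296  0.1812] [ 0.5437 -0.1293  0.183 ] [ 0.5413 -0.1276  0.183 ]
```

```bash
cat > cap.py <<'E'
from station import r
import numpy as np
C=dict(white=(.5428,-.1288),yellow=(.6032,.0398),red=(.5823,-.0157))
O=[180,0,-19.7]
def above(n,z=.40): r.reach([*C[n],z],O)
E
python3 - <<'E'
from cap import *
import cv2
r.grab(10); above("white",.42)
for z in(.385,):r.servo_line([*C["white"],z])
s=r.sense();print(s["clock"],s["tcp_pos"],s["orientation"],s["opening"],s["joints"],s["contact_force"])
a=r.snapshot("top")["frame"][130:250,230:390,::-1];b=r.snapshot("side")["frame"][130:280,200:400,::-1]
f=lambda i:cv2.resize(i,(390,300),interpolation=cv2.INTER_CUBIC)
cv2.imwrite("pics/d.png",np.hstack([f(a),f(b)]))
E
```

```text
4.3583 [ 0.54261718 -0.1292446   0.38439018] [ 1.79992477e+02  1.04292729e-01 -1.97435036e+01] 0.0008134480046611912 [-1.68913756e+01 -1.43778417e+00  7.93654565e+01 -2.37803650e-03
  1.02176866e+02  9.28516217e+01] [-0.08406944 -0.9405684  -0.80169738]
```

View pics/d.png

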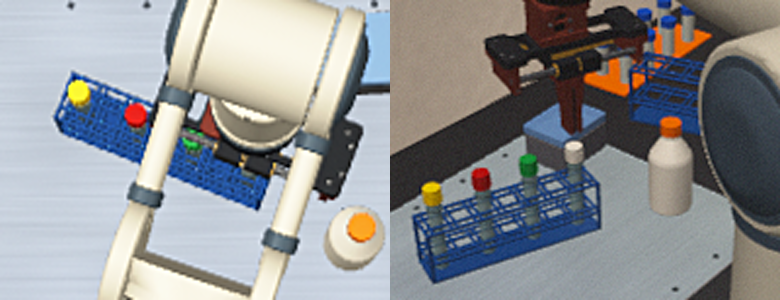

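The side view shows the closed tip at about (571,132), right over the white cap top at (573,146), so it is aligned. Now I press under force control.

```bash
cat >> cap.py <<'E'
def press(n,z0=.372,limit=10.5,zmin=.350):
    r.servo_line([*C[n],z0],speed=.06); r.wait(.15)
    f0=np.mean([r.sense()["contact_force"] for _ in range(3)],axis=0); z=z0; log=[]
    while z>zmin:
        z-=.001; r.servo_line([*C[n],z],speed=.012); s=r.sense(); f=s["contact_force"]-f0
        log.append((round(s["tcp_pos"][2]*1e3,1),*f.round(1)))
        if np.linalg.norm(f)>limit: break
    r.wait(.2); s=r.sense(); print(n,log,"held",(s["contact_force"]-f0).round(1),s["clock"])
E
python3 - <<'E'
from cap import *
press("white")
E
```

```text
white [(np.float64(371.1), np.float64(-0.2), np.float64(-0.2), np.float64(0.6)), (np.float64(369.9), np.float64(0.8), np.float64(-0.4), np.float64(0.9)), (np.float64(368.9), np.float64(-0.2), np.float64(-0.1), np.float64(0.9)), (np.float64(367.9), np.float64(-0.5), np.float64(-1.8), np.float64(0.3)), (np.float64(366.9), np.float64(0.2), np.float64(-0.3), np.float64(1.0)), (np.float64(365.9), np.float64(0.9), np.float64(-0.3), np.float64(0.9)), (np.float64(364.9), np.float64(0.5), np.float64(0.1), np.float64(1.4)), (np.float64(364.1), np.float64(0.9), np.float64(-0.5), np.float64(1.2)), (np.float64(363.4), np.float64(0.7), np.float64(0.4), np.float64(2.9)), (np.float64(362.5), np.float64(0.7), np.float64(-0.9), np.float64(4.7)), (np.float64(361.1), np.float64(0.3), np.float64(-0.1), np.float64(3.6)), (np.float64(359.9), np.float64(-0.1), np.float64(-0.3), np.float64(3.9)), (np.float64(358.9), np.float64(-0.1), np.float64(-0.9), np.float64(4.2)), (np.float64(357.9), np.float64(0.3), np.float64(-1.0), np.float64(4.9)), (np.float64(356.9), np.float64(0.3), np.float64(-0.9), np.float64(5.3)), (np.float64(356.3), np.float64(-0.7), np.float64(-0.5), np.float64(6.5)), (np.float64(355.7), np.float64(-0.7), np.float64(-0.2), np.float64(7.8)), (np.float64(355.1), np.float64(-0.5), np.float64(0.3), np.float64(7.4)), (np.float64(354.6), np.float64(-0.3), np.float64(-0.6), np.float64(9.1)), (np.float64(354.0), np.float64(-0.1), np.float64(-1.4), np.float64(11.6))] held [-0.9  0.2 10.5] 10.175
```

White bottomed out: contact at 364.5 mm, a slide at about 4–5 N, then a rise to 10.5 N after about 10.5 mm including spring give. On to yellow.

```bash
python3 - <<'E'
from cap import *
import cv2
r.servo_line([*C["white"],.40],speed=.08)
r.servo_line([*C["yellow"],.40],rotation=O,speed=.12); r.servo_line([*C["yellow"],.385],speed=.08)
b=r.snapshot("side")["frame"][130:280,190:390,::-1]
cv2.imwrite("pics/e.png",cv2.resize(b,(800,600),interpolation=cv2.INTER_CUBIC)); print(r.sense()["tcp_pos"],r.sense()["clock"])
E
```

```text
[0.60311773 0.03962942 0.38430918] 12.95
```

View pics/e.png

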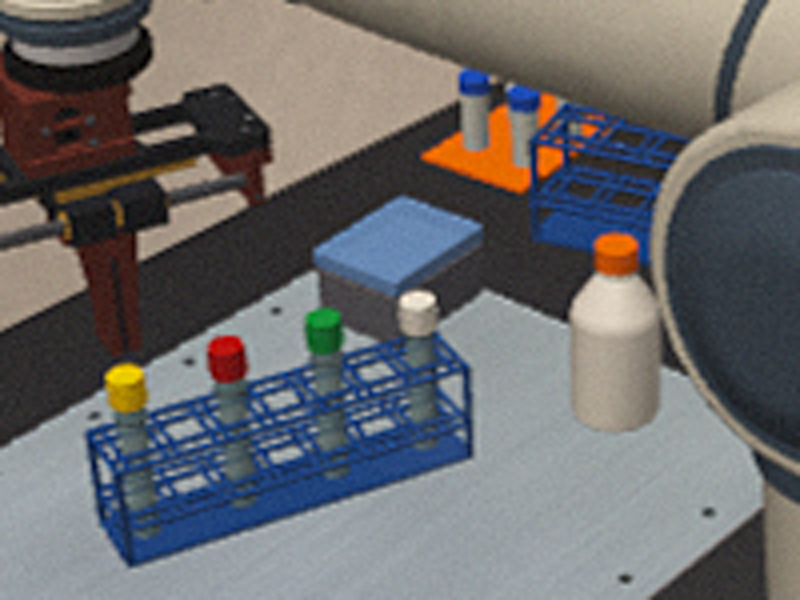

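The tip at (118,345) sits over the yellow cap at (126,372), and the white cap at (418,300) is visibly lower. The rack has not moved. I press yellow.

```bash
sed -i 's/\*f.round(1)))/*f.round(1).tolist()))/; s/round(s\["tcp_pos"\]\[2\]\*1e3,1)/round(float(s["tcp_pos"][2])*1e3,1)/' cap.py; python3 - <<'E'
from cap import *
press("yellow",.369)
E
```

```text
yellow [(368.1, 0.7, 0.3, 0.2), (366.9, 0.3, 0.9, 1.1), (365.9, 0.3, 0.7, 0.1), (364.9, -0.7, 0.6, 0.6), (364.3, -0.3, 0.5, 1.4), (363.5, -0.1, 0.6, 4.0), (362.3, -0.6, 0.7, 3.7), (361.0, 0.8, 0.5, 5.5), (359.8, 0.4, 0.5, 3.7), (358.9, 0.0, 0.6, 4.7), (357.9, 0.1, 0.7, 4.3), (356.9, 0.5, 1.4, 3.9), (356.2, -0.4, 0.6, 5.5), (355.7, -0.3, 1.7, 6.0), (355.1, 0.4, 0.1, 8.0), (354.6, -0.0, 0.3, 9.9), (354.1, -1.0, 0.8, 11.6)] held [-0.9  0.7  9.7] 17.9667
```

Yellow gave the same force signature. Now red, then retreat and look.

```bash
python3 - <<'E'
from cap import *
import cv2
r.servo_line([*C["yellow"],.40],speed=.08)
r.servo_line([*C["red"],.40],rotation=O,speed=.1)
press("red",.369)
r.servo_line([*C["red"],.44],speed=.1)
r.wait(.3)
b=r.snapshot("side")["frame"][170:290,190:350,::-1]
cv2.imwrite("pics/f.png",cv2.resize(b,(800,600),interpolation=cv2.INTER_CUBIC)); print(r.sense()["clock"],r.sense()["contact_force"])
E
```

```text
red [(368.1, -0.4, -0.1, 0.4), (366.9, -0.5, -0.0, 0.5), (365.9, -0.6, -0.2, 0.3), (365.0, -0.4, -0.1, 0.3), (364.4, -0.7, -0.1, 1.8), (363.5, -0.9, 0.4, 3.5), (362.2, 0.1, 1.0, 3.6), (360.9, 0.3, 0.2, 4.3), (359.9, 0.3, 0.1, 4.2), (358.9, 0.6, 0.4, 4.1), (357.9, 0.0, 0.0, 3.8), (356.9, 0.2, 0.6, 4.7), (356.3, 0.4, 0.7, 4.8), (355.7, -0.3, 0.3, 6.7), (355.1, 0.1, 0.4, 7.8), (354.6, -0.8, 1.0, 9.4), (354.0, -0.7, 0.7, 10.7)] held [-0.3  0.3 10.5] 24.725
26.1083 [ 0.27434492 -0.444613    0.8847182 ]
```

View pics/f.png

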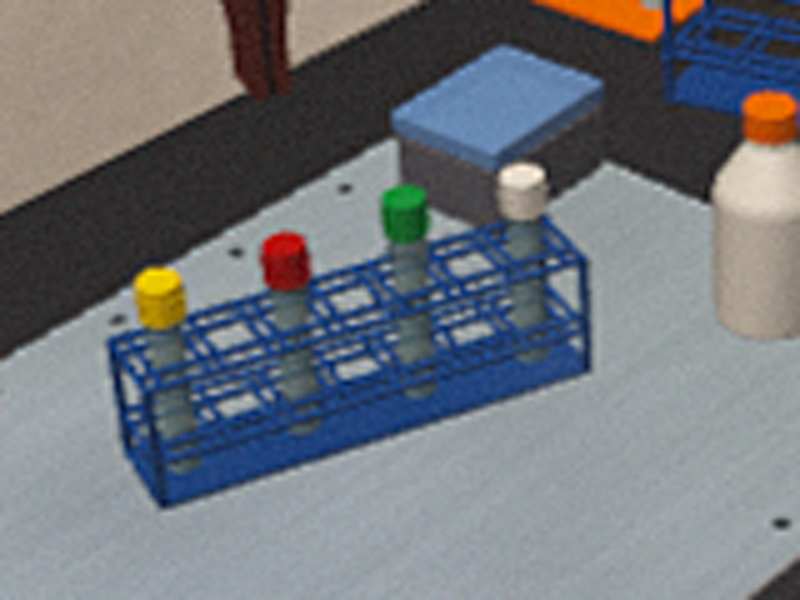

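The white (522,175), yellow (160,278) and red (286,243) caps are down. Green (405,197) is still raised. Everything stands in place and the gripper is clear.

```bash
python3 -c "
from station import r
print(r.hand_in())"
```

```text
the job is handed in; nothing more can be done
None
```

I pressed the white, yellow and red caps home in that order at about 10–12 N each, left green raised and untouched, and handed the job in at about 26 s; the hand-in returned no verdict.

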